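# Find the damper that bottoms short and slide it into the rework tray

## Robot

A 6-joint arm with a two-finger parallel gripper is mounted at the origin on a cart in front of the work surface, level with it; the furniture and walls round the work are solid. World frame = base frame: x ahead of the robot, y to its left, z up, the work surface at z = 0. Lengths are in m, angles in rad, forces in N, time in s.
With the tool pointing down it reaches from about 0.275 to 0.825 m from the base axis. Payload 4.9 kg.
Tool frame: the origin (TCP) lies midway between the tips of the shut fingers; the grasp point (between the pads) lies 19 mm behind it (grip_point_offset is the distance from the TCP to the grasp point, in m); z points along the fingers, y is the line along which they close (so a half turn about z gives the same grasp; the last joint's range is limited). The gripper opens to 85 mm and grips with 20 to 120 N. Pads are 22 mm wide; open, the fingers measure 114 mm over their backs; the gripper's body (76 mm by 85 mm) begins 54 mm behind the grasp point. The pads swing forward as they close: fully open they stand 13 mm farther back than shut.
Start: joints at [-1.375, 0.326, -0.193, 1.052, 0, 1.437], TCP at [0.178, -0.52, 0.231] pointing down, gripper open.
Joint ranges: [-2.65, 2.65], [-0.97, 1.79], [-1.3, 1.35], [-1.93, 2.1], [-1.47, 1.37], [-3.14, 3.14]. Speed limits (rad/s): [2.57, 2.57, 3.14, 3.14, 3.14, 3.14].

## Interface

Orientations are given as a rotation vector (axis times angle).
In Python, from cell import * gives the robot as it stands. Calls block until the motion is done:
- movep(position, orientation): joint-space move of the TCP to a pose.
- move_l(position, velocity=0.15, rot=None, until_force=None): straight line of the TCP; rot=None keeps the orientation; velocity is the mean speed in m/s. With until_force (N) it stops when the force on the tool has changed by that much, and returns True; else False.
- set_joints(angles): joint-space move.
- let_go() and grab(newtons=None): open the fingers fully, or close them until they stop; newtons is the grip in N (None keeps the last).
- sleep(seconds).
- ik(position, orientation): joint angles nearest the present ones, or None.
- get_state(): the state.
- grab_frame(name): name is "side" or "top" or "wrist"; returns a dict with "img" (480x640x3 uint8, red, green, blue), "fx", "fy", "cx", "cy" (pixels), "cam_to_world" (4x4, takes a point from camera to world coordinates); the wrist camera has in their place "T_tool_cam" (4x4, takes a point from camera to tool coordinates, whose origin is the TCP and whose axes are the flange's). Camera axes: x right, y down, z forward; pixel columns grow to the right and rows downward; lengths in m; the calibration is good to about 2 mm. A picture is of the moment at which its call begins: read the wrist's pose just before it. There is no depth.
A pose or a line that the arm cannot do raises MotionError and nothing moves.
- sign_off(): hands the job in; it is judged then, once.
Trained networks look in the newest picture that a camera, given by its name, has taken for a name from the list of things; names that differ only in an ending like _2 or _b are one class to them, and where a whole thing is asked for, a point or a joint stands for the part that bears it (a point fixed in the world has none). Each returns a list of dicts, best first, with "score" (0 to 1); they miss things now and then, are a little off and sometimes report something else, mostly with a low value. They report only what shows in the picture. A call takes as long as a camera call.
- spot_in(camera, name): "centre" ([column, row] in pixels, amid what is visible of it).
- silhouettes(camera, name): "mask" (480x640 bool, what is visible of it) and "centre" ([column, row] in pixels, amid what is visible of it).
- tip_of(camera, name): "centre" ([column, row] in pixels: a listed point, or the origin of a listed thing).
The state is a dict: "clock": time; "q": joint angles; "joint_velocities": joint speeds; "tau": joint torques, N m; "position": TCP position; "eef_rot": TCP orientation; "contact_force": force on the tool from outside, world axes, zero at the start; "wrist_torque": the same for the moment, N m; "finger_gap": opening from 0.0 (shut) to 1.0 (fully open); "grasp_force": force on a finger pad.
Only numpy, scipy, OpenCV 4.12 (cv2) and the standard library are available. Lean on these libraries where they do the work, as an engineer would, in place of code of your own. Each camera call takes 0.05 s, during which the arm holds its last target. There are 200 camera calls.

## Task

Two dampers stand on the bench with their piston rods sticking out. Push each rod straight down until it bottoms, with the dampers left standing where they are. A good rod goes in until its red ring has vanished into the collar; one damper has a spacer left inside, and its rod stops with the red ring still showing. When both are down, slide that one upright across the bench, without lifting it, until its whole base is inside the open-fronted red tray, let go of it, and leave the good one where it stands, both rods still down.

Things in the scene. Friction and masses are not known exactly. Their poses are not given: they have to be found in the camera images.
- damper_a_centre (a point): Upright loose damper, 0.4 kg: point on its axis 27 mm above the bench, z up. Steel foot 64 mm across, 8 mm high; aluminium body with blue bands 54 mm across, up to 48 mm; black collar 32 mm across, top (bore mouth) at 54 mm. The two look alike; exactly one, either of them, bottoms short.
- knob_a (a point): Centre of the top of damper_a's black rod knob (20 mm across, 10 high, on a 12 mm rod). Slides only down, about 5 N, stays where pushed, stops hard. Top starts 96-104 mm above the bench; bottomed it is at 68 mm in a good damper, 84 mm in the short one. Red ring 7 mm high on the rod, lower edge 17 mm under the knob: hidden when good, all in view when short.
- damper_b_centre (a point): Upright loose damper, 0.4 kg: point on its axis 27 mm above the bench, z up. Steel foot 64 mm across, 8 mm high; aluminium body with blue bands 54 mm across, up to 48 mm; black collar 32 mm across, top (bore mouth) at 54 mm. The two look alike; exactly one, either of them, bottoms short.
- knob_b (a point): Centre of the top of damper_b's black rod knob (20 mm across, 10 high, on a 12 mm rod). Slides only down, about 5 N, stays where pushed, stops hard. Top starts 96-104 mm above the bench; bottomed it is at 68 mm in a good damper, 84 mm in the short one. Red ring 7 mm high on the rod, lower edge 17 mm under the knob: hidden when good, all in view when short.
- tray: Red rework tray fixed to the bench: three low walls 24 mm high, 8 mm thick, no floor (the bench shows through). Origin at the centre of the enclosed space, bench level. Inside 110 mm along its x by 130 mm along its y; the back wall is at +x, the side walls at +y and -y, and the whole -x side (facing the robot) is open.

How it is judged:
By the outcome, as a careful person would: the job done as asked, in the order asked, and still so for the second after the job is handed in, with the robot touching nothing.
It also fails if it takes over 64 s, if anything falls off the work surface, if the arm or the gripper's body presses on something with over 40 N, if the wrist force passes 120 N, or if a joint passes its speed limit or range.

## Working session

There is one attempt and no reset: what is moved stays moved. The work goes in short steps, each a Python script; the robot and the scene stay as the last script left them, time stands still between calls to the robot, and variables do not carry over. Pictures are saved under pics/ and viewed, at most 10 in all, crops included, and the job is handed in when it is done.

```bash
mkdir -p pics
cat > h.py <<'E'
from cell import *
import numpy as np, cv2
def save(f,n): cv2.imwrite(f"pics/{n}.png", cv2.cvtColor(f["img"],cv2.COLOR_RGB2BGR))
def ray(f,px,T=None):
    T=np.array(f["cam_to_world"]) if T is None else T
    d=T[:3,:3]@np.array([(px[0]-f["cx"])/f["fx"],(px[1]-f["cy"])/f["fy"],1]); return T[:3,3],d
def at_z(f,px,z,T=None):
    o,d=ray(f,px,T); return o+d*(z-o[2])/d[2]
def proj(f,p):
    T=np.linalg.inv(np.array(f["cam_to_world"])); c=T[:3,:3]@np.array(p)+T[:3,3]
    return [f["fx"]*c[0]/c[2]+f["cx"],f["fy"]*c[1]/c[2]+f["cy"]]
E
python3 - <<'E'
from h import *
np.set_printoptions(precision=4,suppress=True)
ims=[]
for n in("top","side"):
    f=grab_frame(n); ims.append(f["img"]); print(n,np.array(f["cam_to_world"]))
    save(f,n+"0")
    for k,z in(("damper_a_centre",.027),("knob_a",.1),("tray",0)):
        for r in tip_of(n,k): print(k,np.round(r["score"],2),np.round(r["centre"]),at_z(f,r["centre"],z))
    for r in spot_in(n,"tray"): print("spot tray",r)
print(get_state())
E
```

```text
top [[ 0.026  -0.9986  0.0464  0.4764]
 [-0.9995 -0.0252  0.0183 -0.3192]
 [-0.0171 -0.0468 -0.9988  0.9415]
 [ 0.      0.      0.      1.    ]]
damper_a_centre 0.57 [288. 318.] [ 0.3803 -0.2325  0.027 ]
knob_a 0.69 [356. 321.] [ 0.3847 -0.3494  0.1   ]
knob_a 0.54 [284. 320.] [ 0.3845 -0.232   0.1   ]
spot tray {'centre': [323.1, 137.1], 'score': 0.69}
side [[ 0.9637 -0.0996  0.2478  0.3151]
 [-0.2667 -0.4107  0.8719 -1.0296]
 [ 0.0149 -0.9063 -0.4223  0.4491]
 [ 0.      0.      0.      1.    ]]
damper_a_centre 0.6 [243. 265.] [ 0.3796 -0.2145  0.027 ]
damper_a_centre 0.35 [258. 298.] [ 0.3921 -0.3508  0.027 ]
knob_a 0.59 [236. 234.] [ 0.369  -0.2152  0.1   ]
knob_a 0.47 [253. 264.] [ 0.3864 -0.3549  0.1   ]
tray 0.86 [376. 278.] [ 0.6494 -0.2886  0.    ]
spot tray {'centre': [391.0, 266.7], 'score': 0.74}
{'clock': 0.5, 'q': array([-1.3752,  0.3262, -0.1927,  1.052 ,  0.    ,  1.4366]), 'joint_velocities': array([ 0.0005, -0.0029,  0.0001, -0.0011, -0.0009,  0.0007]), 'tau': array([ -0.0008, -44.2965,  26.2536,   0.0028,  -0.0001,  -0.    ]), 'position': array([ 0.1781, -0.5203,  0.2312]), 'eef_rot': array([-3.0989, -0.5157, -0.    ]), 'contact_force': array([-0.2381, -0.3366, -0.2044]), 'wrist_torque': array([-0.0372, -0.003 , -0.0171]), 'grasp_force': 0.0, 'finger_gap': 1.001627843039981}
```

View pics/top0.png

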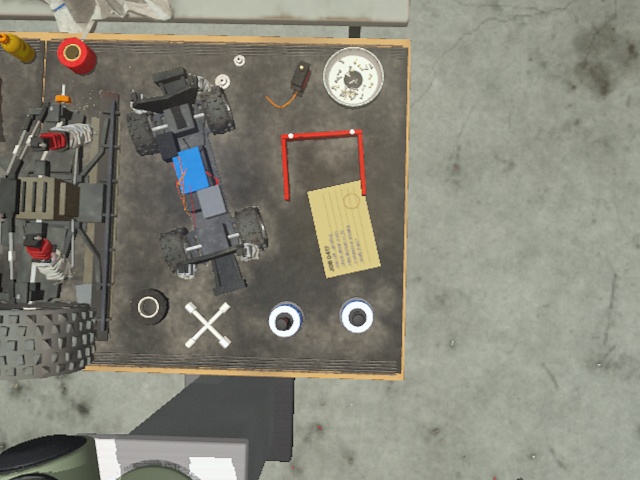

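View pics/side0.png

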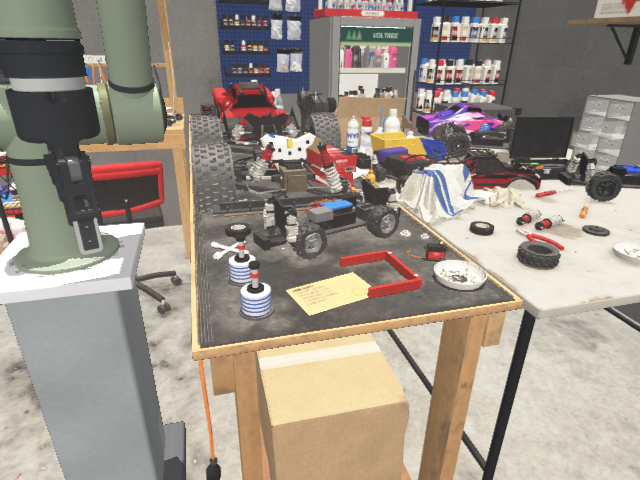

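The two dampers are at about (286,320) and (357,316) in the top view. The tray's walls run at columns 286 and 363 with the back wall at row 132. A flat job card lies across its mouth, and nothing else blocks the way. Next I'll fit the tray and take a close wrist look over the dampers.

Run:
```python
from h import *
from scipy.spatial.transform import Rotation as R
np.set_printoptions(precision=4,suppress=True)
f=grab_frame("top"); r=silhouettes("top","tray")[0]
m=r["mask"]; print(r["score"],m.sum())
ys,xs=np.nonzero(m)
P=np.array([at_z(f,(x,y),.024)[:2] for x,y in zip(xs,ys)],np.float32)
rc=cv2.minAreaRect(P); print(rc, cv2.boxPoints(rc))
g=silhouettes("top","damper_a_centre")
for d in g: 
    y,x=np.nonzero(d["mask"]); c,rad=cv2.minEnclosingCircle(np.c_[x,y].astype(np.float32)); print(d["score"],d["centre"],c,rad,at_z(f,c,.03))
rot=[np.pi,0,0]  # tool x = world x, y=-world y
movep([0.36,-0.285,0.26],rot); grab()
s=get_state();w=grab_frame("wrist"); save(w,"w1")
T=np.eye(4);T[:3,:3]=R.from_rotvec(s["eef_rot"]).as_matrix();T[:3,3]=s["position"]
print(s["clock"],s["position"],s["q"]);print(w["T_tool_cam"])
T=T@np.array(w["T_tool_cam"])
for k,z in(("damper_a_centre",.027),("knob_a",.1)):
    for r in tip_of("wrist",k): print(k,np.round(r["score"],2),np.round(r["centre"]),at_z(w,r["centre"],z,T))
```

```text
0.56 1161
((0.6537547707557678, -0.28559410572052), (0.11960732936859131, 0.14574213325977325), 4.9697113037109375) [[ 0.5879 -0.2182]
 [ 0.6005 -0.3634]
 [ 0.7196 -0.353 ]
 [ 0.707  -0.2078]]
0.86 [285.2, 319.3] (285.3833312988281, 319.0) 18.911657333374023 [ 0.3778 -0.2281  0.03  ]
2.5667 [ 0.36  -0.285  0.26 ] [-0.8306  0.1377 -0.3641  1.069   0.      2.311 ]
[[-0.0009 -0.9479 -0.3187  0.0827]
 [ 1.     -0.001   0.0002 -0.0005]
 [-0.0005 -0.3187  0.9479 -0.1423]
 [ 0.      0.      0.      1.    ]]
damper_a_centre 0.97 [263. 178.] [ 0.3785 -0.2266  0.027 ]
knob_a 0.87 [248. 195.] [ 0.3767 -0.2248  0.1   ]
knob_a 0.87 [399. 186.] [ 0.3845 -0.351   0.1   ]
```

View pics/w1.png

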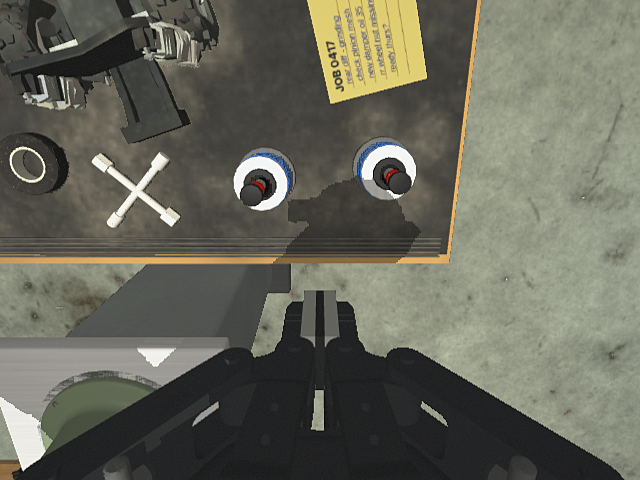

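The wrist view shows the left knob at (250,196) and the right at (400,182), and the networks agree. I'll go above each one, take a close look, then press.

```bash
cat >> h.py <<'E'
from scipy.spatial.transform import Rotation as R
ROT=[np.pi,0,0]
def wrist(name=None):
    s=get_state();w=grab_frame("wrist")
    if name: save(w,name)
    T=np.eye(4);T[:3,:3]=R.from_rotvec(s["eef_rot"]).as_matrix();T[:3,3]=s["position"]
    return w,T@np.array(w["T_tool_cam"])
def near(w,T,k,z,p):
    c=[(at_z(w,r["centre"],z,T)[:2],r["score"],np.round(r["centre"])) for r in tip_of("wrist",k)]
    c=[x for x in c if np.hypot(*(x[0]-p[:2]))<.04]
    return c[0] if c else None
E
python3 - <<'E'
from h import *
np.set_printoptions(precision=4,suppress=True)
for i,p in enumerate(([.377,-.2255],[.3855,-.351])):
    p=np.array(p)
    movep([p[0]-.03,p[1],.17],ROT)
    w,T=wrist("w2%d"%i); a=near(w,T,"damper_a_centre",.027,p); b=near(w,T,"knob_a",.1,p); print(a,b)
    if b: p=b[0]
    move_l([*p,.115],.15)
    hit=move_l([*p,.062],.03,until_force=18); s=get_state()
    print(i,p,hit,s["position"],s["contact_force"],s["clock"])
    move_l([*p,.17],.15)
    w,T=wrist("w3%d"%i); print(near(w,T,"damper_a_centre",.027,p))
import cv2
E
python3 -c "
import cv2,numpy as np
cv2.imwrite('pics/m.png',cv2.resize(np.vstack([np.hstack([cv2.imread('pics/w%d%d.png'%(a,i)) for i in(0,1)]) for a in (2,3)]),(800,600)))"
```

```text
(array([ 0.3766, -0.2241]), 0.79, array([318., 184.])) (array([ 0.376 , -0.2252]), 0.57, array([319., 207.]))
0 [ 0.376  -0.2252] True [ 0.3761 -0.2252  0.068 ] [-0.8234  1.2375  7.6293] 5.3583
(array([ 0.3747, -0.2251]), 0.71, array([320., 221.]))
None (array([ 0.3852, -0.3525]), 0.59, array([323., 205.]))
1 [ 0.3852 -0.3525] True [ 0.3855 -0.3529  0.084 ] [-1.1925  1.3028  6.9319] 8.6583
None
```

View pics/m.png

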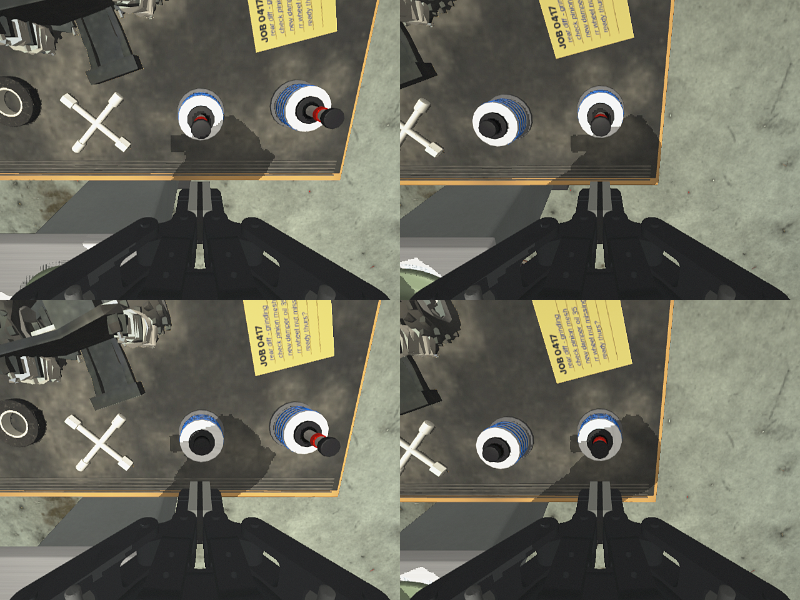

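The left one bottomed at 68 mm, so it's good. The right one stopped at 84 mm with its red ring showing, so it's the short one. Both still stand. Now I'll grip the short one, closing along x, and slide it into the tray.

Run:
```python
from h import *
np.set_printoptions(precision=4,suppress=True)
yaw=np.deg2rad(5)
c=np.array([.3855,-.352]); best=None
for sg in(1,-1):
    rv=(R.from_euler('z',yaw+sg*np.pi/2)*R.from_rotvec(ROT)).as_rotvec()
    js=[ik([*p],rv) for p in((*c,.17),(*c,.017),(.642,-.288,.017))]
    print(sg,js)
    if all(j is not None for j in js) and (best is None or max(abs(j[5]) for j in js)<best[0]): best=(max(abs(j[5]) for j in js),rv)
rv=best[1]; print(rv)
let_go()
movep([*c,.17],rv)
print("hit",move_l([*c,.017],.06,until_force=8),get_state()["position"],get_state()["contact_force"])
np.save("rv.npy",rv)
f=grab_frame("side"); save(f,"s1")
cv2.imwrite("pics/s1c.png",cv2.resize(cv2.cvtColor(f["img"],cv2.COLOR_RGB2BGR)[180:360,140:380],(800,600)))
print(get_state()["clock"],get_state()["q"])
```

```text
1 [array([-0.8815,  0.3258, -0.3601,  0.8849,  0.    ,  0.6021]), array([-0.8815,  0.5232, -0.5223,  0.5253,  0.    ,  0.6021]), array([-0.5265,  0.7892,  0.0216,  0.8032,  0.    ,  0.9571])]
-1 [array([-0.8815,  0.3258, -0.3601,  0.8849,  0.    , -2.5395]), array([-0.8815,  0.5232, -0.5223,  0.5253,  0.    , -2.5395]), array([-0.5265,  0.7892,  0.0216,  0.8032,  0.    , -2.1845])]
[2.1224 2.3162 0.    ]
hit False [ 0.3856 -0.3521  0.0172] [ 1.0251 -0.8189 -0.2388]
14.4833 [-0.8815  0.5229 -0.5221  0.5254 -0.      0.602 ]
```

View pics/s1c.png

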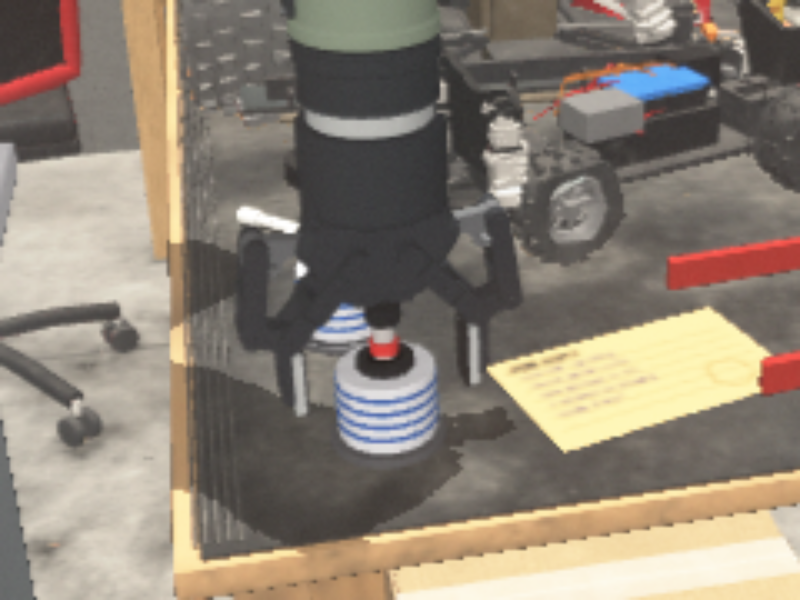

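The fingers straddle the damper (body about (387,405) in the crop), with the tips level with its middle and the knob clear of the palm. Time to grip and slide.

Run:
```python
from h import *
np.set_printoptions(precision=4,suppress=True)
def st(t): s=get_state(); print(t,s["position"],s["contact_force"],round(s["finger_gap"],3),round(s["grasp_force"],1),round(s["clock"],1))
z=get_state()["position"][2]
grab(20); st("grip")
print(move_l([.54,-.297,z],.08,until_force=25)); st("mid")
print(move_l([.642,-.288,z],.06,until_force=25)); st("end")
f=grab_frame("side"); save(f,"s2")
cv2.imwrite("pics/s2c.png",cv2.resize(cv2.cvtColor(f["img"],cv2.COLOR_RGB2BGR)[200:350,200:440],(800,500)))
```

```text
grip [ 0.3857 -0.352   0.0173] [0.184  1.2531 3.1596] 0.626 21.0 14.9
False
mid [ 0.5393 -0.2976  0.0173] [-3.7687 -0.9619  5.4818] 0.627 21.2 17.1
False
end [ 0.6412 -0.2882  0.0173] [-3.5664 -0.5538  4.8574] 0.627 21.3 18.9
```

View pics/s2c.png

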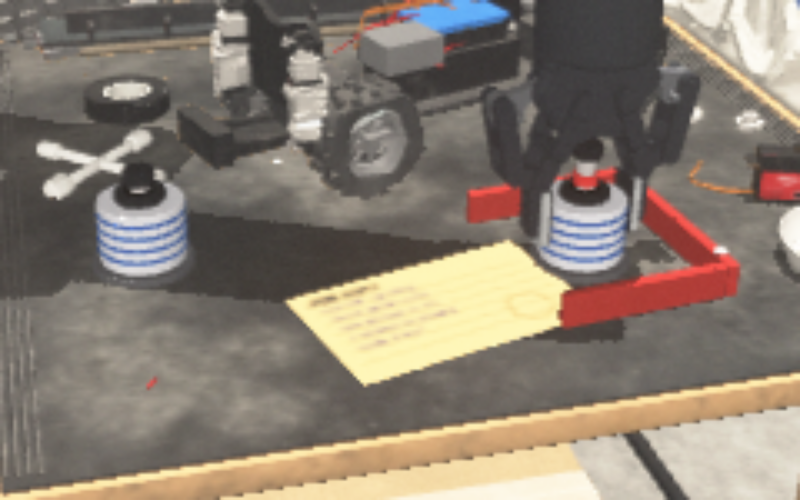

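The damper stands upright inside the walls, with its foot edge near (537,265) about 10 mm past the tray mouth. The good one hasn't moved. I'll go 4 mm deeper, release, retreat and check.

Run:
```python
from h import *
np.set_printoptions(precision=4,suppress=True)
z=get_state()["position"][2]
move_l([.647,-.288,z],.04); sleep(.2)
let_go(); 
move_l([.646,-.288,.2],.1)
movep([.42,-.45,.3],np.load("rv.npy")); s=get_state(); print(s["clock"],s["contact_force"])
f=grab_frame("side"); 
for k,z in(("damper_a_centre",.027),("knob_a",.084)):
    for r in tip_of("side",k): print("side",k,np.round(r["score"],2),r["centre"],at_z(f,r["centre"],z))
g=grab_frame("top")
for k,z in(("damper_a_centre",.027),("knob_a",.084)):
    for r in tip_of("top",k): print("top",k,np.round(r["score"],2),r["centre"],at_z(g,r["centre"],z))
a=cv2.resize(f["img"][200:350,200:440],(480,300)); b=cv2.resize(g["img"][100:350,240:420],(320,444))
m=np.zeros((444,800,3),np.uint8); m[:300,:480]=a; m[:,480:]=b
cv2.imwrite("pics/fin.png",m[:,:,::-1])
```

```text
23.0 [ 0.4421 -0.7304 -1.086 ]
side damper_a_centre 0.79 [243.1, 265.0] [ 0.3799 -0.2132  0.027 ]
side knob_a 0.58 [237.7, 251.1] [ 0.3675 -0.2632  0.084 ]
side knob_a 0.55 [380.1, 244.3] [ 0.6467 -0.2989  0.084 ]
top damper_a_centre 0.94 [288.2, 320.6] [ 0.3749 -0.2328  0.027 ]
top knob_a 0.68 [321.9, 160.1] [ 0.6491 -0.2866  0.084 ]
top knob_a 0.61 [283.1, 319.9] [ 0.3821 -0.2298  0.084 ]
```

View pics/fin.png

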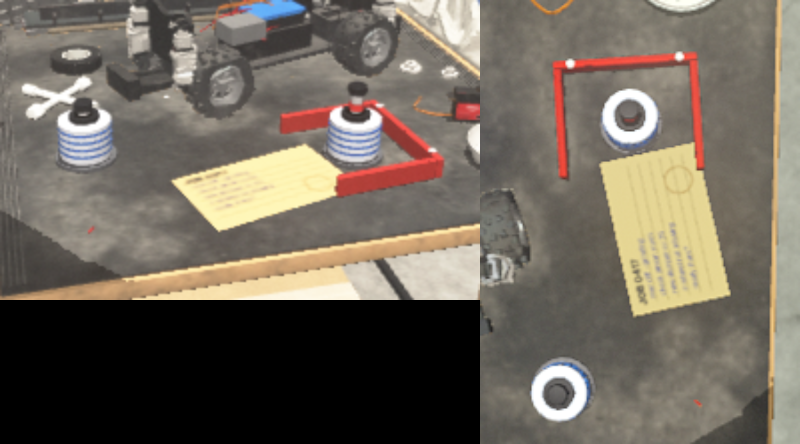

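The top view shows the short damper's foot (rows 88–152) fully inside the walls, which end at rows 168–177. The good damper is unmoved at (560,390), and the robot is clear of everything.

```bash
python3 -c "
from cell import *
print(sign_off())"
```

```text
the job is handed in; nothing more can be done
None
```

Both rods are pushed down to their stops. The right-hand damper stopped at 84 mm, so it is the short one; it now stands upright and released with its whole base inside the tray. The good one is still where it stood, and the job was handed in at about 23 s on the robot's clock.

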